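Load the pop-out tray of a test box

TASK

The grey test box has a tray without a handle, shut on a touch latch: push its front gently in until it trips and let the tray spring out, then stand the finned module flat on the rubber pad in the middle of the tray, squared up with the tray. Push the tray in again until the latch catches and it stays shut when you let go. Never push the tray harder than 20 N, and leave the other things on the bench where they are.

Things in the scene. Friction and masses are not known exactly. Their poses are not given: they have to be found in the camera images.
- tray (a joint): How far the tray of the test box stands out, in m: 0 latched shut, 0.080 sprung fully out, negative while pushed in past the latched position. A light spring (1.5 N when out, 4 N when shut) always drives it out, fully within about 2 s of being freed.
- testbox: The fixed grey box, origin under its centre, x into the box, z up. Its latch works like a ballpoint pen: a push in past a hidden trip point, then letting go, frees a latched tray or latches one that was out. The trip point lies 7 to 24 mm past latched, differs from box to box and is felt: a slow push (15 mm/s) stays under 10 N up to it, a fast one feels heavier; 2 mm or less past it the tray meets a stiff rubber stop (12 N per mm).
- tray_front (a point): Centre of the outer face of the tray's front, an upright aluminium block 142 mm wide, 50 mm high (8 to 58 mm above the bench), 30 mm thick, no handle. Moves with the tray. x axis: level, the direction in which to push (into the box); y along the face; z up. Latched, this face stands 26 mm ahead of the edge of the box's hood (160 mm wide, 190 mm deep, top 71 mm above the bench).
- tray_seat (a point): Centre of the tray's floor, 14 mm above the bench, on a black rubber pad (62 mm along x, 40 mm along y) where the module goes; 63 mm behind the front's outer face. Axes as tray_front. Inside of the tray: 66 mm along x, 116 mm along y; walls 10 mm above the floor, front block 44 mm. Shut, it is under the hood; fully out, the hood's edge is 43 mm behind this point.
- module_center (a point): Centre (half-way up) of the loose finned heat-sink module: a block with upright aluminium fins, 50 mm along its x, 30 mm along its y (grasp across these flat sides), 40 mm high along z, about 0.14 kg. It lies on the bench upright, fins up. In the tray its x runs along the tray's x, either way round.
Mind the look-alikes: they are no part of the job. Leave any purple, turquoise or yellow look-alike of the part that bears module_center alone.

How it is judged:
By the outcome, as a careful person would: the job done as asked, in the order asked, and still so for the second after the job is handed in, with the robot touching nothing.
It also fails if it takes over 72 s, if anything falls off the work surface, if the arm or the gripper's body presses on something with over 40 N, if the wrist force passes 120 N, or if a joint passes its speed limit or range.

ROBOT

A 6-joint arm with a two-finger parallel gripper is mounted at the origin on the work surface. World frame = base frame: x ahead of the robot, y to its left, z up, the work surface at z = 0. Lengths are in mm, angles in rad, forces in N, time in s.
With the tool pointing down it reaches from about 275 to 1000 mm from the base axis. Payload 8.4 kg.
Tool frame: the origin (TCP) lies on the centre line of the jaws, within the pads' length; the fingertips stand r.tip_reach ahead of it and the grasp point (between the pads) lies 11 mm behind it (r.tip_reach is the distance from the TCP to the fingertips, in mm); z points along the fingers, y is the line along which they close (so a half turn about z gives the same grasp; the last joint's range is limited). The gripper opens to 85 mm and grips with 20 to 120 N. Pads are 22 mm wide; open, the fingers measure 114 mm over their backs; the gripper's body (76 mm by 85 mm) begins 54 mm behind the grasp point. The pads swing forward as they close: fully open they stand 13 mm farther back than shut.
Start: joints at [1.192, 0.353, 1.633, -0, 1.155, -0.002], TCP at [229.966, 581.157, 239.281] pointing down, gripper open.
Joint ranges: [-2.63, 2.63], [-0.92, 2.1], [0.06, 2.66], [-1.3, 4.44], [0, 2.69], [-3.02, 3.02]. Speed limits (rad/s): [2.22, 2.22, 2.79, 3.14, 3.14, 3.14].

INTERFACE

Orientations are given as [roll, pitch, yaw] about the fixed x, y, z axes, in that order (R = Rz(yaw) Ry(pitch) Rx(roll)).
In Python, from rig import r gives the robot as it stands.
- The arm moves only by the tool carry_out, never from a script. Its argument "targets" is a list of rows, each an object with "dp": the shift along the tool's x, y, z in mm, a list of three; "yaw": the turn about the tool's z in degrees. A call has 1 to 12 rows; each row is the pose to reach, as a shift and turn from the pose commanded when the call began, along the tool's axes at that moment; what a row does not reach only later rows make up. A row lasts 1/8 s, in which the tool goes at most 62.5 mm and 10.7 degrees, less where a joint would pass 70% of its speed; a pose out of reach is approached as far as the arm can. A call with a gripper value outside its range is refused whole. "fingers" is the opening, from -1 (shut) to 1 (fully open), so that 0 is half open, set as the call begins (left out, the last holds). The fingers move at their own pace and stop on an object; "grip_force" is the grip in N (left out, the last holds). Time passes only in rows, so rows that repeat a pose let the fingers close. It gives the time, the measured TCP pose, the force, the opening and the grip force at its end, in the units of the state.
- r.sense(): the state, without advancing time (a new reading comes with each control period).
- r.grab_frame(name): name is "scene" or "top" or "wrist"; returns the picture (384x512x3 uint8, red, green, blue); there is no depth.
- r.get_calibration(name): a dict with "fx", "fy", "cx", "cy" (pixels), "dist_coeffs" ([k1, k2, p1, p2, k3] as OpenCV has them; the pictures are not rectified), "rvec" (rotation vector, rad) and "tvec" (3), from world to camera coordinates, as OpenCV has them. Camera axes: x right, y down, z forward; pixel columns grow to the right and rows downward; lengths in mm; the calibration is good to about 2 mm. A picture is of the moment at which its call begins: read the wrist's pose just before it. get_calibration takes no time and is no camera call; for the wrist camera it gives the pose at the moment of the call.
- r.sign_off(): hands the job in; it is judged then, once.
The state is a dict: "clock": time; "qpos": joint angles; "qvel": joint speeds; "joint_efforts": joint torques, N m; "eef_pos": TCP position; "tcp_rot": TCP orientation; "contact_force": force on the tool from outside, world axes, zero at the start; "wrist_torque": the same for the moment, N m; "opening": opening from 0.0 (shut) to 1.0 (fully open); "grasp_force": force on a finger pad.
Only numpy, scipy, OpenCV 4.12 (cv2) and the standard library are available. Lean on these libraries where they do the work, as an engineer would, in place of code of your own. Each camera call takes 0.05 s, during which the arm holds its last target. There are 200 camera calls.

## Working session

There is one attempt and no reset: what is moved stays moved. The work goes in short steps, Python scripts to look and compute and a tool call to move; the robot and the scene stay as the last step left them, time stands still between calls to the robot, and variables do not carry over. Pictures are saved under pics/ and viewed, at most 10 in all, crops included, and the job is handed in when it is done.

Besides the shell and the picture viewer there is one more tool, called after "Call:" as a command line: name --argument value ..., lists and objects as JSON in quotes. carry_out: Moves the arm, as the interface text tells. Its arguments: {"type":"object","properties":{"targets":{"type":"array","items":{"type":"object","properties":{"dp":{"type":"array","items":{"type":"number"}},"yaw":{"type":"number"}}}},"fingers":{"type":"number"},"grip_force":{"type":"number"}},"required":["targets"]}

```bash
mkdir -p pics; python3 - <<'E'
from rig import r
import cv2, numpy as np
s=r.sense();print(s['clock'],s['eef_pos'],s['tcp_rot'],s['opening'],r.tip_reach)
a=r.grab_frame('scene');b=r.grab_frame('top')
cv2.imwrite('pics/s0.png',a[:,:,::-1]);cv2.imwrite('pics/t0.png',b[:,:,::-1])
for n in('scene','top','wrist'):print(n,r.get_calibration(n))
E
```

```text
0.0 [229.79322821 580.74017402 238.58321139] [-3.14025900e+00 -1.06075991e-05  2.76479186e+00] 0.9981115845273005 8.0
scene {'fx': 384.088797177693, 'fy': 384.088797177693, 'cx': 254.91751663838454, 'cy': 195.25586428258404, 'dist_coeffs': array([0.04418445, 0.        , 0.        , 0.        , 0.        ]), 'rvec': array([ 2.39381538,  1.02289148, -0.31572509]), 'tvec': array([-400.95005124, -332.9570949 , 1176.10644925])}
top {'fx': 372.8940839358659, 'fy': 372.8940839358659, 'cx': 259.12967155732355, 'cy': 185.75747541701475, 'dist_coeffs': array([0.01244184, 0.        , 0.        , 0.        , 0.        ]), 'rvec': array([ 2.16151772, -2.13770891,  0.11272304]), 'tvec': array([ -5.85466262, 592.80354406, 701.82400812])}
wrist {'fx': 265.217864692951, 'fy': 265.217864692951, 'cx': 254.3607124466111, 'cy': 195.30308357889024, 'dist_coeffs': array([-0.02026907,  0.        ,  0.        ,  0.        ,  0.        ]), 'rvec': array([-2.38569088, -1.62139762, -0.241304  ]), 'tvec': array([-624.15787632,  -38.36316199,  379.3033718 ])}
```

View pics/s0.png

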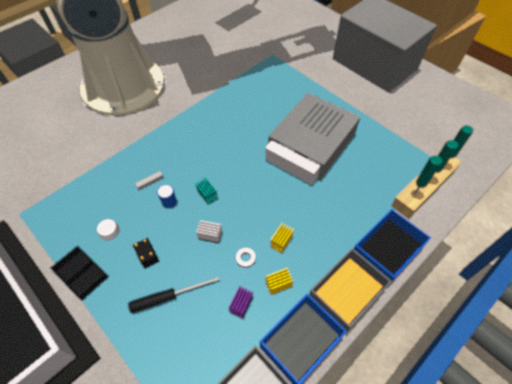

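View pics/t0.png

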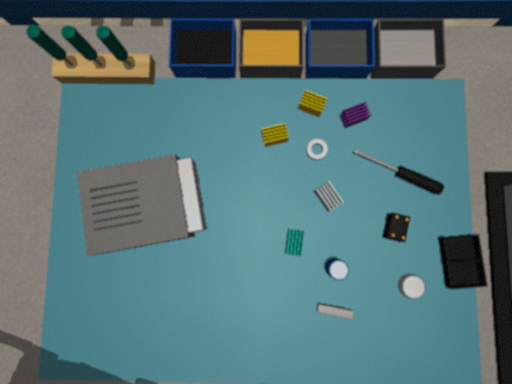

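Top view: the only grey/aluminium finned block is at (329,195) in top, (209,231) in scene. The look-alikes are yellow (313,102) and (275,134), purple (355,114) and turquoise (294,242). The white bar at (335,311) has no fins. The box is at (140,203), with the tray's front at (191,197).

```bash
cat > h.py <<'E'
import cv2, numpy as np
from scipy.spatial.transform import Rotation as Ro
def ray(c,uv,z):
    K=np.array([[c['fx'],0,c['cx']],[0,c['fy'],c['cy']],[0,0,1]])
    p=cv2.undistortPoints(np.float64(uv).reshape(-1,1,2),K,c['dist_coeffs'])[:,0]
    R=cv2.Rodrigues(c['rvec'])[0];o=-R.T@c['tvec']
    d=np.c_[p,np.ones(len(p))]@R
    return o+d*((z-o[2])/d[:,2])[:,None]
def proj(c,P):
    K=np.array([[c['fx'],0,c['cx']],[0,c['fy'],c['cy']],[0,0,1]])
    return cv2.projectPoints(np.float64(P).reshape(-1,3),c['rvec'],c['tvec'],K,c['dist_coeffs'])[0][:,0]
def rect(mask,c,z,near):
    "min-area rectangle, on plane z, of the blob nearest to a pixel"
    cs=[k for k in cv2.findContours(mask,cv2.RETR_EXTERNAL,cv2.CHAIN_APPROX_NONE)[0] if cv2.contourArea(k)>60]
    k=max(cs,key=lambda k:cv2.pointPolygonTest(k,near,True))
    P=ray(c,k[:,0],z)[:,:2].astype(np.float32)
    (x,y),(w,h),a=cv2.minAreaRect(P)
    return (x,y),(w,h),a,cv2.boundingRect(k)
E
python3 - <<'E'
from h import *
from rig import r
b=cv2.imread('pics/t0.png');c=r.get_calibration('top')
hsv=cv2.cvtColor(b,cv2.COLOR_BGR2HSV)
low=((hsv[...,1]<70)).astype(np.uint8)*255
m=cv2.morphologyEx(low,cv2.MORPH_CLOSE,np.ones((3,3)))
print('module z40',rect(m,c,40,(329,195)))
w=((hsv[...,1]<70)&(hsv[...,2]>165)).astype(np.uint8)*255
for z in(58,):print('front',rect(w,c,z,(191,197)))
g=((hsv[...,1]<70)).astype(np.uint8)*255
print('box',rect(g,c,71,(120,200)))
for q in[(178,158),(186,158),(193,158),(204,229),(190,235),(197,232),(191,237)]:print(q,ray(c,[q],58)[0],ray(c,[q],71)[0])
cr=np.hstack([cv2.resize(b[130:260,70:215],None,fx=3,fy=3,interpolation=cv2.INTER_CUBIC),cv2.resize(b[160:225,295:365],(360,390),interpolation=cv2.INTER_CUBIC)])
cv2.imwrite('pics/c0.png',cr)
E
```

```text
module z40 ((573.7669677734375, -135.48741149902344), (50.64007568359375, 37.054996490478516), 34.23527908325195, (315, 181, 29, 30))
front ((573.2310791015625, 134.9273681640625), (140.3416290283203, 25.829795837402344), 11.267552375793457, (178, 158, 24, 73))
box ((555.2776489257812, 222.74298095703125), (161.3590850830078, 226.01596069335938), 11.049957275390625, (77, 154, 129, 102))
(178, 158) [642.99122537 158.80106987  58.        ] [640.42328644 155.65930762  71.        ]
(186, 158) [643.13291006 143.19941955  58.        ] [640.56238035 140.34294181  71.        ]
(193, 158) [643.25632074 129.55355495  58.        ] [640.6835344  126.94659915  71.        ]
(204, 229) [506.42289504 103.95966043  58.        ] [506.35218101 101.82070266  71.        ]
(190, 235) [494.82714432 130.20020363  58.        ] [494.96846479 127.5814235   71.        ]
(197, 232) [500.62016003 117.09049196  58.        ] [500.65555212 114.71142992  71.        ]
(191, 237) [491.0968309  128.16826128  58.        ] [491.30636215 125.5866363   71.        ]
```

View pics/c0.png

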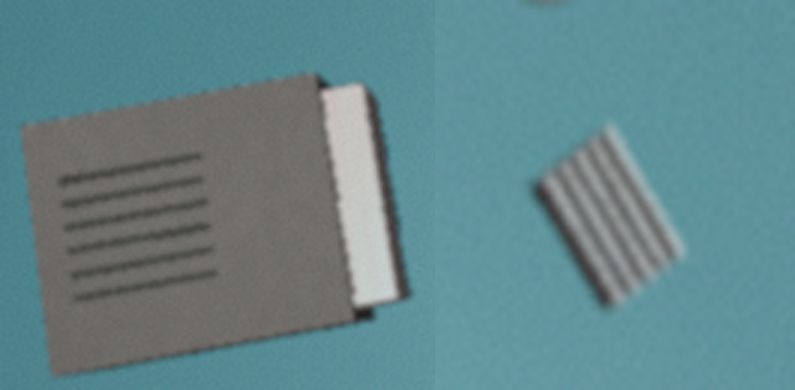

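The crop confirms it: bare aluminium upright fins on the module at top (329,195), and the box's bright front at (191,197). The measured front is 140 mm against the given 142, and the hood is 161 mm against 160, so the box is consistent. The outer face centre is at about (576,122), pushing heading 101.2°. The module is at about (575.6,-138), long axis at 34°.

Call:
carry_out --targets '[{"dp": [-507,-325,0],"yaw": 57},{"dp": [-507,-325,0],"yaw": 57},{"dp": [-507,-325,0],"yaw": 57},{"dp": [-507,-325,0],"yaw": 57},{"dp": [-507,-325,0],"yaw": 57},{"dp": [-507,-325,0],"yaw": 57},{"dp": [-507,-325,0],"yaw": 57},{"dp": [-507,-325,0],"yaw": 57},{"dp": [-507,-325,60],"yaw": 57},{"dp": [-507,-325,120],"yaw": 57},{"dp": [-507,-325,150],"yaw": 57},{"dp": [-507,-325,150],"yaw": 57}]' --fingers -1

```text
clock: 1.6
eef_pos: [578.7, 90.9, 85.0]
tcp_rot: [-3.133, -0.0, 1.768]
contact_force: [-1.0, -0.1, 0.8]
opening: -0.004
grasp_force: 0.0
```

Call:
carry_out --targets '[{"dp": [0,0,39]},{"dp": [0,0,39]},{"dp": [5,0,39]},{"dp": [10,0,39]},{"dp": [12,0,39]},{"dp": [14,0,39]},{"dp": [15,0,39]}]'

```text
schema error: expected keys dp, yaw
```

```bash
python3 - <<'E'
from rig import r
s=r.sense();print(s['clock'],s['eef_pos'],s['tcp_rot'],s['contact_force'])
E
```

```text
1.6 [578.70536943  90.89603353  84.98402848] [-3.13277131e+00 -3.48270221e-04  1.76821472e+00] [-1.00125931 -0.13212672  0.82655903]
```

Call:
carry_out --targets '[{"dp": [0,0,38],"yaw": 0},{"dp": [0,0,38],"yaw": 0},{"dp": [5,0,38],"yaw": 0},{"dp": [10,0,38],"yaw": 0},{"dp": [12,0,38],"yaw": 0},{"dp": [13,0,38],"yaw": 0},{"dp": [14,0,38],"yaw": 0},{"dp": [14,0,38],"yaw": 0}]'

```text
clock: 2.6
eef_pos: [579.0, 106.1, 51.3]
tcp_rot: [-3.141, -0.0, 1.77]
contact_force: [0.2, 0.1, -0.1]
opening: 0.003
grasp_force: 0.0
```

Call:
carry_out --targets '[{"dp": [1.5,0,0],"yaw": 0},{"dp": [3,0,0],"yaw": 0},{"dp": [4.5,0,0],"yaw": 0},{"dp": [6,0,0],"yaw": 0}]'

```text
clock: 3.1
eef_pos: [577.9, 111.6, 51.2]
tcp_rot: [-3.142, 0.001, 1.77]
contact_force: [-0.2, -4.3, -0.7]
opening: -0.0
grasp_force: 2.2
```

Call:
carry_out --targets '[{"dp": [1.5,0,0],"yaw": 0},{"dp": [3,0,0],"yaw": 0}]'

```text
clock: 3.35
eef_pos: [577.3, 114.8, 51.2]
tcp_rot: [-3.142, 0.0, 1.77]
contact_force: [1.2, -3.9, -0.9]
opening: 0.001
grasp_force: 2.3
```

Call:
carry_out --targets '[{"dp": [1.5,0,0],"yaw": 0},{"dp": [3,0,0],"yaw": 0}]'

```text
clock: 3.6
eef_pos: [576.7, 117.9, 51.3]
tcp_rot: [3.142, 0.0, 1.77]
contact_force: [1.7, -5.3, -2.3]
opening: -0.0
grasp_force: 2.4
```

Call:
carry_out --targets '[{"dp": [1.5,0,0],"yaw": 0}]'

```text
clock: 3.72
eef_pos: [576.4, 119.4, 51.2]
tcp_rot: [3.142, 0.0, 1.77]
contact_force: [1.6, -4.0, -1.8]
opening: 0.002
grasp_force: 2.5
```

Call:
carry_out --targets '[{"dp": [1,0,0],"yaw": 0}]'

```text
clock: 3.85
eef_pos: [576.2, 120.4, 51.3]
tcp_rot: [3.141, 0.0, 1.77]
contact_force: [1.1, -4.8, -1.3]
opening: 0.002
grasp_force: 2.4
```

Call:
carry_out --targets '[{"dp": [1.1,0,0],"yaw": 0}]'

```text
clock: 3.98
eef_pos: [576.0, 121.4, 51.3]
tcp_rot: [3.142, 0.0, 1.77]
contact_force: [1.6, -7.8, -2.0]
opening: 0.001
grasp_force: 3.9
```

Call:
carry_out --targets '[{"dp": [0.5,0,0],"yaw": 0}]'

```text
clock: 4.1
eef_pos: [576.0, 121.5, 51.3]
tcp_rot: [3.142, 0.001, 1.77]
contact_force: [3.5, -8.9, -1.6]
opening: 0.0
grasp_force: 4.6
```

Call:
carry_out --targets '[{"dp": [0.5,0,0],"yaw": 0}]'

```text
clock: 4.22
eef_pos: [575.9, 121.7, 51.3]
tcp_rot: [3.142, 0.001, 1.77]
contact_force: [3.6, -11.4, -1.7]
opening: -0.001
grasp_force: 5.5
```

Force climbs about 12 N/mm at y≈121.5, so this is the rubber stop just past the trip. Releasing.

Call:
carry_out --targets '[{"dp": [-40,0,0],"yaw": 0},{"dp": [-100,0,0],"yaw": 0},{"dp": [-140,0,-20],"yaw": 0},{"dp": [-160,-10,-75],"yaw": 10},{"dp": [-180,-25,-130],"yaw": 20},{"dp": [-220,-40,-149],"yaw": 30},{"dp": [-250,-51,-149],"yaw": 40},{"dp": [-255,-51,-149],"yaw": 50},{"dp": [-255,-51,-149],"yaw": 60},{"dp": [-255,-51,-149],"yaw": 67},{"dp": [-255,-51,-149],"yaw": 67},{"dp": [-255,-51,-149],"yaw": 67}]' --fingers 1

```text
clock: 5.72
eef_pos: [576.2, -137.2, 200.3]
tcp_rot: [-3.141, -0.0, 0.603]
contact_force: [0.1, -0.6, 0.2]
opening: 1.001
grasp_force: 0.0
```

```bash
python3 - <<'E'
from rig import r
from h import *
s=r.sense();print(s['clock'],s['eef_pos'],s['tcp_rot'])
c=r.get_calibration('wrist');w=r.grab_frame('wrist');b=r.grab_frame('top')
np.save('cw.npy',c,allow_pickle=True)
print(c['rvec'],c['tvec'],proj(c,[[575.6,-138,40]]))
cv2.imwrite('pics/w1.png',w[:,:,::-1]);cv2.imwrite('pics/t1.png',b[:,:,::-1])
cv2.imwrite('pics/both1.png',np.hstack([cv2.resize(w[:,:,::-1],(400,300)),cv2.resize(b[:,:,::-1],(400,300))]))
E
```

```text
5.725 [ 576.24826271 -137.21683369  200.31307092] [-3.14122215e+00 -2.87929140e-04  6.03440718e-01]
[-2.5415927   1.33562447  0.20067602] [-440.18439815  352.91585485  458.4314325 ] [[254.30321686 183.37242307]]
```

View pics/both1.png

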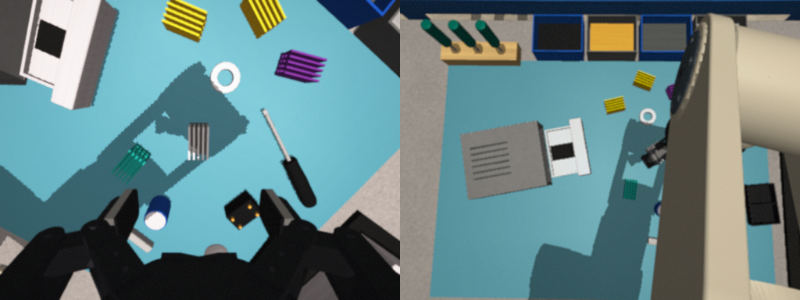

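Wrist view: the tray is fully out with the pad visible at (47,38), and the finned module is at (198,140) in the shrunk picture, with fins pointing along the picture's vertical.

```bash
python3 - <<'E'
from h import *
w=cv2.imread('pics/w1.png');c=np.load('cw.npy',allow_pickle=True).item()
x0,y0=225,140
cr=cv2.resize(w[140:220,225:285],None,fx=7,fy=7,interpolation=cv2.INTER_CUBIC)
cv2.imwrite('pics/c1.png',cr)
h=cv2.cvtColor(w,cv2.COLOR_BGR2HSV)
m=((h[...,1]<75)).astype(np.uint8)*255
m=cv2.morphologyEx(m,cv2.MORPH_CLOSE,np.ones((3,3)))
print(rect(m,c,40,(254,179)),rect(m,c,0,(254,179)))
R=cv2.Rodrigues(c['rvec'])[0];print(-R.T@c['tvec'])
E
```

```text
((576.2596435546875, -136.35604858398438), (55.399253845214844, 31.621774673461914), 34.55524444580078, (240, 158, 28, 48)) ((567.823974609375, -141.98419189453125), (62.922142028808594, 35.9157829284668), 34.55521011352539, (240, 158, 28, 48))
[638.38060699 -94.91015172 334.56471273]
```

View pics/c1.png

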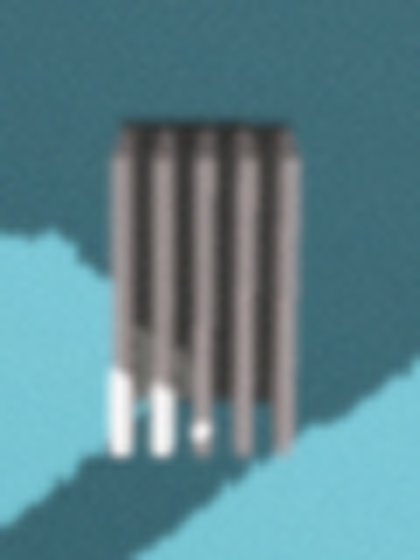

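Fin tops span pixels x 240.7–267.9, y 162–205, centre (254.3,183.6). That matches the estimate (575.6,-138) at 34.5°, with the dark near side seen only beyond the top edge. Going down to grasp.

Call:
carry_out --targets '[{"dp": [-1,0.5,50],"yaw": 0},{"dp": [-1,0.5,100],"yaw": 0},{"dp": [-1,0.5,150],"yaw": 0},{"dp": [-1,0.5,175],"yaw": 0},{"dp": [-1,0.5,182],"yaw": 0},{"dp": [-1,0.5,182],"yaw": 0}]' --fingers 0.3

```text
clock: 6.58
eef_pos: [576.0, -138.6, 18.6]
tcp_rot: [3.141, -0.0, 0.601]
contact_force: [-0.0, -0.4, -0.0]
opening: 0.65
grasp_force: 0.0
```

Call:
carry_out --targets '[{"dp": [0,0,0],"yaw": 0},{"dp": [0,0,0],"yaw": 0},{"dp": [0,0,0],"yaw": 0},{"dp": [0,0,0],"yaw": 0},{"dp": [0,0,0],"yaw": 0},{"dp": [0,0,0],"yaw": 0}]' --fingers -1 --grip_force 30

```text
clock: 7.32
eef_pos: [576.6, -138.8, 19.7]
tcp_rot: [3.14, -0.002, 0.601]
contact_force: [-0.7, -0.3, 6.5]
opening: 0.345
grasp_force: 31.3
```

Call:
carry_out --targets '[{"dp": [0,0,-30],"yaw": 0},{"dp": [0,0,-80],"yaw": 0},{"dp": [0,0,-130],"yaw": 0},{"dp": [0,0,-150],"yaw": 0},{"dp": [0,0,-150],"yaw": 0}]'

```text
clock: 7.95
eef_pos: [576.7, -138.9, 170.4]
tcp_rot: [3.139, -0.003, 0.601]
contact_force: [0.0, 0.8, -2.8]
opening: 0.343
grasp_force: 30.4
```

```bash
python3 - <<'E'
from rig import r
from h import *
s=r.sense();print(s['clock'],s['eef_pos'],s['tcp_rot'],s['grasp_force'],s['opening'])
c=r.get_calibration('wrist');w=r.grab_frame('wrist')[:,:,::-1]
np.save('cw2.npy',c,allow_pickle=True)
cv2.imwrite('pics/w2.png',w)
b=cv2.imread('pics/t1.png');c=r.get_calibration('top');t=b
h=cv2.cvtColor(b,cv2.COLOR_BGR2HSV)
u=((h[...,1]<70)&(h[...,2]>165)).astype(np.uint8)*255
d=((h[...,2]<60)).astype(np.uint8)*255
print('front+walls z58',rect(u,c,58,(372,187)if 0 else (int(583*1.28-512)-0,int(147*1.28))))
print('pad',rect(d,c,15,(int(563*1.28-512),int(151*1.28))))
cv2.imwrite('pics/c2.png',np.hstack([cv2.resize(b[130:260,150:270],None,fx=3,fy=3,interpolation=cv2.INTER_CUBIC),cv2.resize(w,(420,390))]))
E
```

```text
7.95 [ 576.69902842 -138.88657876  170.35777431] [ 3.13858443e+00 -2.66940157e-03  6.00665397e-01] 30.401617884635925 0.3432858992600541
front+walls z58 ((582.4873046875, 89.68605041503906), (142.87777709960938, 94.66901397705078), 10.815560340881348, (185, 150, 58, 78))
pad ((578.2072143554688, 105.89692687988281), (34.642757415771484, 54.63692855834961), 11.960284233093262, (194, 184, 29, 20))
```

View pics/c2.png

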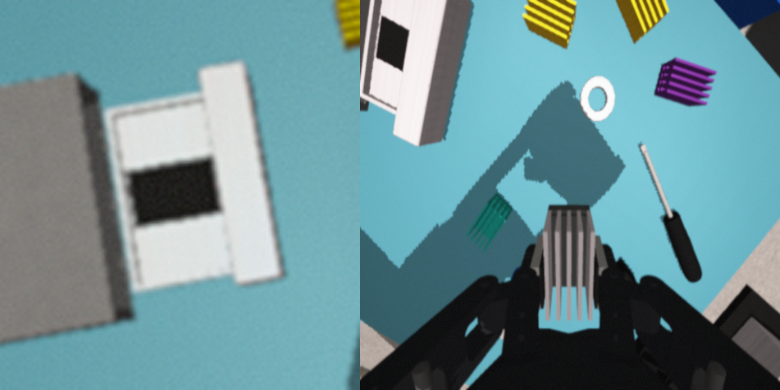

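```bash
python3 - <<'E'
from rig import r
from h import *
c=r.get_calibration('top')
P=ray(c,[(216.3,152.7),(231,150.7),(245,221.7),(230,224.7)],58)[:,:2];print(P)
e=P[1]-P[2];f=P[0]-P[3];print(np.linalg.norm(e),np.linalg.norm(f),np.degrees(np.arctan2(e[1],e[0])),np.degrees(np.arctan2(f[1],f[0])))
a=np.radians(101.2);u=np.array([np.cos(a),np.sin(a)]);v=np.array([u[1],-u[0]])
C=P.mean(0);print('thick',np.linalg.norm((P[0]+P[3]-P[1]-P[2])/2),'seat',C+(63-15)*u)
cl=np.array([575.9,121.5]);print('latched-based seat',cl+(63-80)*u)
pad=np.array([578.2,105.9]);print('lateral: front',C@v,'latched front',cl@v,'pad',pad@v,'box',np.array([555.28,222.74])@v)
print('along: front',(C-15*u)@u,'latched-80',cl@u-80)
# hi-res edges
b=cv2.imread('pics/t1.png');h=cv2.cvtColor(b,cv2.COLOR_BGR2HSV)
d=cv2.inRange(h[...,2],0,90);k=max(cv2.findContours(d[180:210,190:226],cv2.RETR_EXTERNAL,cv2.CHAIN_APPROX_NONE)[0],key=cv2.contourArea)[:,0]+[190,180]
Q=ray(c,k,15)[:,:2];print('pad u',(Q@u).min(),(Q@u).max(),'v',(Q@v).min(),(Q@v).max())
E
```

```text
[[654.14797717  84.44720553]
 [658.3595353   55.88925793]
 [521.10736588  26.31651468]
 [515.10782583  54.72529832]]
140.40194141474484 142.1814173956876 12.159225281580673 12.066224889522369
thick 28.937324483473724 seat [577.85742719 102.43041657]
latched-based seat [579.20198397 104.82376236]
lateral: front 586.7477277645797 latched front 588.5315476388259 pad 587.7576886170976 box 587.9685380530357
along: front -74.76011726837191 latched-80 -72.67351149265507
pad u -36.67862199640013 20.95935927706407 v 569.9676001499654 606.6471311099993
```

Call:
carry_out --targets '[{"dp": [30,-30,-20],"yaw": -10},{"dp": [60,-65,-20],"yaw": -20},{"dp": [85,-95,-20],"yaw": -30},{"dp": [104,-117,-20],"yaw": -40},{"dp": [104,-117,-20],"yaw": -50},{"dp": [104,-117,-20],"yaw": -60},{"dp": [104,-117,-20],"yaw": -67},{"dp": [104,-117,-20],"yaw": -67},{"dp": [104,-117,-20],"yaw": -67}]'

```text
clock: 9.12
eef_pos: [594.8, 16.6, 187.3]
tcp_rot: [-3.14, -0.0, 1.767]
contact_force: [0.1, 0.1, -2.2]
opening: 0.35
grasp_force: 30.4
```

```bash
python3 - <<'E'
from rig import r
from h import *
s=r.sense();print(s['clock'],s['eef_pos'],s['tcp_rot'])
c=r.get_calibration('wrist');w=r.grab_frame('wrist')[:,:,::-1]
np.save('cw3.npy',c,allow_pickle=True);cv2.imwrite('pics/w3.png',w)
print(proj(c,[[578.5,104,14]]))
cv2.imwrite('pics/w3b.png',cv2.resize(w,(800,600),interpolation=cv2.INTER_CUBIC))
E
```

```text
9.125 [594.83482018  16.62464761 187.28186286] [-3.14001742e+00 -2.57125680e-04  1.76724015e+00]
[[255.22141287 100.46214254]]
```

View pics/w3b.png

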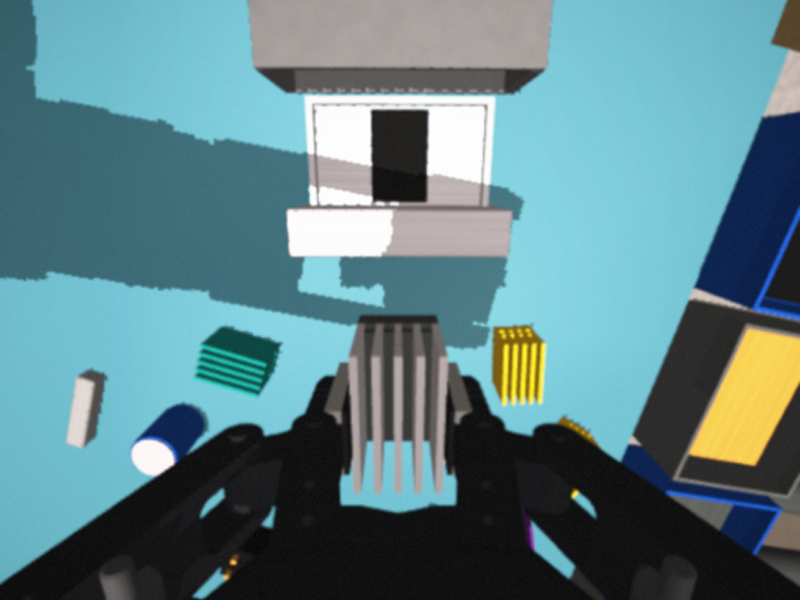

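The pad is at (399,155) in this enlarged wrist view. The front block's edge and the hood's edge are level, so the tool is already square with the tray, and the module's fins are upright in the jaws.

```bash
python3 - <<'E'
from h import *
w=cv2.imread('pics/w3.png');c=np.load('cw3.npy',allow_pickle=True).item()
s=1.5625
g=cv2.cvtColor(w,cv2.COLOR_BGR2GRAY)
m=cv2.inRange(g,0,70)
k=max(cv2.findContours(m[62:135,225:285].copy(),cv2.RETR_EXTERNAL,cv2.CHAIN_APPROX_NONE)[0],key=cv2.contourArea)[:,0]+[225,62]
Q=ray(c,k,15)[:,:2].astype(np.float32);print('pad',cv2.minAreaRect(Q))
A=np.array([(288,210),(512,209),(511,256),(290,256),(250,67),(549,67),(306,96),(495,97)])/s
F=ray(c,A[:4],58);print('front',F[:,:2].round(1))
H=ray(c,A[4:6],71);W=ray(c,A[6:],24)
for n,p,q in(('in',F[0],F[1]),('out',F[3],F[2]),('hood',H[0],H[1]),('wall',W[0],W[1])):
  d=q-p;print(n,np.linalg.norm(d),np.degrees(np.arctan2(d[1],d[0])),((p+q)/2)[:2])
E
```

```text
pad ((578.33447265625, 104.11349487304688), (37.971866607666016, 58.918460845947266), 11.229447364807129)
front [[517.2  58. ]
 [653.9  85.8]
 [661.3  57.2]
 [522.   29.4]]
in 139.4657723044113 11.492556064036656 [585.56700452  71.90010431]
out 142.0671712716249 11.252544506555536 [591.65212512  43.29205443]
hood 162.01629190038648 11.213587629802454 [570.19525264 147.0298152 ]
wall 123.60049954390486 10.944297418044947 [572.32219765 140.63662399]
```

Call:
carry_out --targets '[{"dp": [50,1,0],"yaw": 0},{"dp": [89,1,20],"yaw": 0},{"dp": [89,1,60],"yaw": 0},{"dp": [89,1,90],"yaw": 0},{"dp": [89,1,95],"yaw": 0},{"dp": [89,1,95],"yaw": 0},{"dp": [89,1,95],"yaw": 0}]'

```text
clock: 10.05
eef_pos: [579.8, 104.1, 94.7]
tcp_rot: [3.139, 0.0, 1.769]
contact_force: [-0.3, 0.1, -1.1]
opening: 0.348
grasp_force: 30.4
```

Call:
carry_out --targets '[{"dp": [0.5,-1,20],"yaw": 0},{"dp": [0.5,-1,40],"yaw": 0},{"dp": [0.5,-1,54],"yaw": 0},{"dp": [0.5,-1,57],"yaw": 0},{"dp": [0.5,-1,57],"yaw": 0}]'

```text
clock: 10.68
eef_pos: [578.0, 104.5, 36.7]
tcp_rot: [3.141, 0.0, 1.77]
contact_force: [-0.3, -0.2, -0.8]
opening: 0.35
grasp_force: 30.4
```

Call:
carry_out --targets '[{"dp": [0,0,0.7],"yaw": 0},{"dp": [0,0,1.3],"yaw": 0},{"dp": [0,0,1.3],"yaw": 0}]'

```text
clock: 11.05
eef_pos: [577.8, 104.4, 35.2]
tcp_rot: [3.141, -0.0, 1.77]
contact_force: [0.2, 0.1, -1.2]
opening: 0.346
grasp_force: 30.4
```

Call:
carry_out --targets '[{"dp": [0,0,0.8],"yaw": 0},{"dp": [0,0,1.5],"yaw": 0},{"dp": [0,0,1.5],"yaw": 0}]'

```text
clock: 11.42
eef_pos: [577.7, 104.4, 33.7]
tcp_rot: [3.142, 0.0, 1.77]
contact_force: [-1.6, -0.9, 2.9]
opening: 0.346
grasp_force: 31.0
```

Touched down. Releasing, partly open, and rising straight up.

Call:
carry_out --targets '[{"dp": [0,0,0],"yaw": 0},{"dp": [0,0,0],"yaw": 0},{"dp": [0,0,0],"yaw": 0},{"dp": [0,0,-2],"yaw": 0},{"dp": [0,0,-15],"yaw": 0},{"dp": [0,0,-55],"yaw": 0},{"dp": [0,0,-110],"yaw": 0},{"dp": [-50,0,-150],"yaw": 0},{"dp": [-90,0,-152],"yaw": 0},{"dp": [-90,0,-152],"yaw": 0},{"dp": [-90,0,-152],"yaw": 0}]' --fingers 0.1

```text
clock: 12.8
eef_pos: [595.2, 16.4, 185.8]
tcp_rot: [-3.142, -0.0, 1.769]
contact_force: [0.1, 1.0, -0.5]
opening: 0.549
grasp_force: 0.0
```

```bash
python3 - <<'E'
from rig import r
from h import *
s=r.sense();print(s['clock'],s['eef_pos'],s['tcp_rot'])
c=r.get_calibration('wrist');w=r.grab_frame('wrist')[:,:,::-1]
np.save('cw4.npy',c,allow_pickle=True);cv2.imwrite('pics/w4.png',w)
print(proj(c,[[578.5,104.2,54],[578.5,104.2,14]]))
cv2.imwrite('pics/w4b.png',cv2.resize(w[0:190,150:360],None,fx=3.1,fy=3.1,interpolation=cv2.INTER_CUBIC))
E
```

```text
12.8 [595.15781988  16.40148362 185.76750199] [-3.14153211e+00 -3.56863963e-04  1.76922157e+00]
[[255.02661497  97.79328654]
 [254.9494603   99.94739037]]
```

View pics/w4b.png

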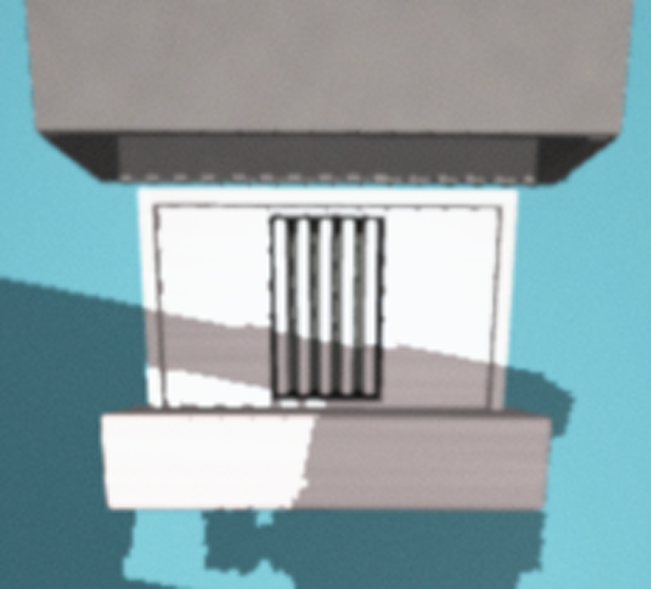

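The module stands square on the pad at the tray's centre: its centre is at crop (327,307), within about 1 mm of the seat, and the pad's rim shows evenly on both sides. Now closing the tray.

Call:
carry_out --targets '[{"dp": [-20,0,0],"yaw": 0},{"dp": [-20,0,50],"yaw": 0},{"dp": [-20,0,100],"yaw": 0},{"dp": [-20,0,130],"yaw": 0},{"dp": [-20,0,135],"yaw": 0},{"dp": [-20,0,135],"yaw": 0},{"dp": [-10,0,135],"yaw": 0},{"dp": [0,0,135],"yaw": 0},{"dp": [5,0,135],"yaw": 0},{"dp": [9,0,135],"yaw": 0},{"dp": [10,0,135],"yaw": 0},{"dp": [10,0,135],"yaw": 0}]' --fingers -1

```text
clock: 14.35
eef_pos: [593.5, 26.0, 50.5]
tcp_rot: [-3.142, 0.0, 1.77]
contact_force: [-0.7, 0.3, -0.2]
opening: 0.002
grasp_force: 0.0
```

Call:
carry_out --targets '[{"dp": [1.5,0,0],"yaw": 0},{"dp": [3,0,0],"yaw": 0},{"dp": [4.5,0,0],"yaw": 0},{"dp": [6,0,0],"yaw": 0},{"dp": [7.5,0,0],"yaw": 0},{"dp": [9,0,0],"yaw": 0},{"dp": [10.8,0,0],"yaw": 0},{"dp": [12.6,0,0],"yaw": 0},{"dp": [14.4,0,0],"yaw": 0}]'

```text
clock: 15.48
eef_pos: [590.7, 40.2, 50.5]
tcp_rot: [3.141, 0.0, 1.77]
contact_force: [-0.1, -2.6, -0.8]
opening: -0.003
grasp_force: 1.1
```

Call:
carry_out --targets '[{"dp": [2,0,0],"yaw": 0},{"dp": [4,0,0],"yaw": 0},{"dp": [6,0,0],"yaw": 0},{"dp": [8,0,0],"yaw": 0},{"dp": [10,0,0],"yaw": 0},{"dp": [12,0,0],"yaw": 0},{"dp": [14,0,0],"yaw": 0},{"dp": [16,0,0],"yaw": 0},{"dp": [18,0,0],"yaw": 0},{"dp": [20,0,0],"yaw": 0},{"dp": [22,0,0],"yaw": 0},{"dp": [24,0,0],"yaw": 0}]'

```text
clock: 16.98
eef_pos: [586.0, 63.8, 50.5]
tcp_rot: [3.141, 0.0, 1.77]
contact_force: [1.9, -2.4, -1.2]
opening: -0.0
grasp_force: 1.5
```

Call:
carry_out --targets '[{"dp": [2,0,0],"yaw": 0},{"dp": [4,0,0],"yaw": 0},{"dp": [6,0,0],"yaw": 0},{"dp": [8,0,0],"yaw": 0},{"dp": [10,0,0],"yaw": 0},{"dp": [12,0,0],"yaw": 0},{"dp": [14,0,0],"yaw": 0},{"dp": [16,0,0],"yaw": 0},{"dp": [18,0,0],"yaw": 0},{"dp": [20,0,0],"yaw": 0},{"dp": [22,0,0],"yaw": 0},{"dp": [24,0,0],"yaw": 0}]'

```text
clock: 18.48
eef_pos: [581.2, 87.3, 50.6]
tcp_rot: [3.141, 0.0, 1.77]
contact_force: [3.8, -3.0, -0.6]
opening: -0.001
grasp_force: 1.9
```

Call:
carry_out --targets '[{"dp": [2,0,0],"yaw": 0},{"dp": [4,0,0],"yaw": 0},{"dp": [6,0,0],"yaw": 0},{"dp": [8,0,0],"yaw": 0},{"dp": [10,0,0],"yaw": 0},{"dp": [12,0,0],"yaw": 0},{"dp": [14,0,0],"yaw": 0},{"dp": [16,0,0],"yaw": 0},{"dp": [18,0,0],"yaw": 0},{"dp": [20,0,0],"yaw": 0},{"dp": [22,0,0],"yaw": 0},{"dp": [24,0,0],"yaw": 0}]'

```text
clock: 19.98
eef_pos: [576.6, 110.7, 50.5]
tcp_rot: [3.141, 0.0, 1.77]
contact_force: [4.1, -3.6, -0.5]
opening: 0.004
grasp_force: 2.3
```

Call:
carry_out --targets '[{"dp": [1.5,0,0],"yaw": 0},{"dp": [3,0,0],"yaw": 0},{"dp": [4.5,0,0],"yaw": 0},{"dp": [6,0,0],"yaw": 0},{"dp": [7.5,0,0],"yaw": 0}]'

```text
clock: 20.6
eef_pos: [575.1, 118.0, 50.5]
tcp_rot: [3.141, 0.0, 1.77]
contact_force: [4.5, -4.0, -0.7]
opening: 0.001
grasp_force: 2.4
```

Call:
carry_out --targets '[{"dp": [1,0,0],"yaw": 0},{"dp": [2,0,0],"yaw": 0}]'

```text
clock: 20.85
eef_pos: [574.7, 119.9, 50.5]
tcp_rot: [3.141, 0.0, 1.77]
contact_force: [5.7, -3.6, -0.6]
opening: -0.0
grasp_force: 2.4
```

Call:
carry_out --targets '[{"dp": [0.8,0,0],"yaw": 0}]'

```text
clock: 20.98
eef_pos: [574.6, 120.7, 50.6]
tcp_rot: [3.141, 0.0, 1.77]
contact_force: [4.8, -4.3, -0.0]
opening: -0.001
grasp_force: 2.4
```

Call:
carry_out --targets '[{"dp": [0.8,0,0],"yaw": 0}]'

```text
clock: 21.1
eef_pos: [574.5, 121.2, 50.6]
tcp_rot: [3.141, 0.001, 1.77]
contact_force: [5.8, -8.7, 0.5]
opening: 0.0
grasp_force: 4.5
```

Call:
carry_out --targets '[{"dp": [0.4,0,0],"yaw": 0}]'

```text
clock: 21.22
eef_pos: [574.5, 121.3, 50.6]
tcp_rot: [3.141, 0.001, 1.77]
contact_force: [5.6, -8.5, 0.3]
opening: 0.001
grasp_force: 4.9
```

Call:
carry_out --targets '[{"dp": [0.4,0,0],"yaw": 0}]'

```text
clock: 21.35
eef_pos: [574.5, 121.4, 50.6]
tcp_rot: [3.141, 0.001, 1.771]
contact_force: [6.1, -10.0, 0.1]
opening: -0.0
grasp_force: 5.7
```

Call:
carry_out --targets '[{"dp": [0.3,0,0],"yaw": 0}]'

```text
clock: 21.48
eef_pos: [574.5, 121.5, 50.5]
tcp_rot: [3.141, 0.002, 1.771]
contact_force: [6.5, -11.5, -0.6]
opening: -0.002
grasp_force: 6.2
```

Call:
carry_out --targets '[{"dp": [-2,0,0],"yaw": 0},{"dp": [-5,0,0],"yaw": 0},{"dp": [-9,0,0],"yaw": 0},{"dp": [-14,0,0],"yaw": 0},{"dp": [-19,0,0],"yaw": 0},{"dp": [-22,0,0],"yaw": 0},{"dp": [-22,0,0],"yaw": 0}]'

```text
clock: 22.35
eef_pos: [578.1, 100.9, 50.4]
tcp_rot: [-3.141, -0.0, 1.77]
contact_force: [0.5, -0.4, 1.0]
opening: -0.0
grasp_force: 0.0
```

Free of contact 10 mm back, so the latch has caught. Retreating up and away for a final look.

Call:
carry_out --targets '[{"dp": [-60,0,0],"yaw": 0},{"dp": [-90,0,-50],"yaw": 0},{"dp": [-110,0,-100],"yaw": 0},{"dp": [-120,0,-140],"yaw": 0},{"dp": [-120,0,-150],"yaw": 0},{"dp": [-120,0,-150],"yaw": 0},{"dp": [-120,0,-150],"yaw": 0},{"dp": [-120,0,-150],"yaw": 0},{"dp": [-120,0,-150],"yaw": 0}]'

```text
clock: 23.48
eef_pos: [601.7, -16.3, 199.5]
tcp_rot: [-3.14, -0.0, 1.77]
contact_force: [0.2, -0.1, 1.0]
opening: 0.002
grasp_force: 0.0
```

```bash
python3 - <<'E'
from rig import r
import cv2,numpy as np
w=r.grab_frame('wrist')[:,:,::-1];a=r.grab_frame('scene')[:,:,::-1]
cv2.imwrite('pics/fin.png',np.hstack([cv2.resize(w,(400,300)),cv2.resize(a,(400,300))]));print(r.sense()['clock'])
E
```

```text
23.575
```

View pics/fin.png

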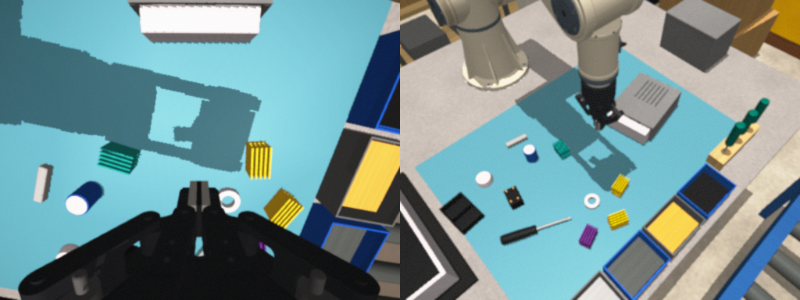

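The tray is shut (front at (200,20) in the wrist half), and the other things look untouched.

```bash
python3 -c "
from rig import r
print(r.sign_off())"
```

```text
the job is handed in; nothing more can be done
None
```

The job is handed in at about 23.6 s: the module stands square on the pad, about 1 mm off centre, the tray is latched shut with the hardest push reading about 13 N, and nothing else was moved.

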